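# Unlock the teapot gauge

## Robot

A 6-joint arm with a two-finger parallel gripper is mounted at the origin on the work surface. World frame = base frame: x ahead of the robot, y to its left, z up, the work surface at z = 0. Lengths are in m, angles in rad, forces in N, time in s.
With the tool pointing down it reaches from about 0.25 to 0.725 m from the base axis. Payload 4 kg.
Tool frame: the origin (TCP) lies at the very end of the fingers, on their centre line; the grasp point (between the pads) lies 19 mm behind it; x points along the fingers, y is the direction in which the jaws open and shut, and the axes are right-handed (so a half turn about x gives the same grasp; the last joint's range is limited). The gripper opens to 85 mm and grips with 20 to 120 N. Pads are 22 mm wide; open, the fingers measure 114 mm over their backs; the gripper's body (76 mm by 85 mm) begins 54 mm behind the grasp point. The pads swing forward as they close: fully open they stand 13 mm farther back than shut.
Start: joints at [1.321, 0.241, 0.005, 1.335, 0, 1.571], TCP at [0.124, 0.484, 0.231] pointing down, gripper open.
Joint ranges: [-2.72, 2.72], [-1.05, 1.87], [-1.09, 1.28], [-1.99, 2.15], [-1.42, 1.44], [-3.14, 3.14]. Speed limits (rad/s): [2.79, 2.79, 3.14, 3.14, 3.14, 3.14].

## Interface

Orientations are given as a unit quaternion [x, y, z, w].
In Python, from workcell import get_obs, camera, job_done gives the robot as it stands. The module is installed in compiled form; this text tells all that it offers.
- The arm moves only by the tool arm_command, never from a script. Its argument "motion" is a list of rows, each an object of numbers: "x", "y", "z": the shift along the tool's x, y, z in m; "roll": the turn about the tool's x in rad; "fingers": the opening, from 0 (shut) to 1 (fully open). A call has 1 to 20 rows; each row shifts and turns the pose as measured when the row begins, along the tool's axes as they then stand; what a row does not reach is not made up. A row lasts 1/12 s, in which the tool goes at most 41.7 mm and 7.16 degrees, less where a joint would pass 70% of its speed; a pose out of reach is approached as far as the arm can. A call is refused whole if a number of a shift passes 0.0417 or a number of a turn 0.125, either way. A call with a gripper value outside its range is refused whole. The fingers move at their own pace and stop on an object; the grip force is fixed at half the most. Time passes only in rows, so rows that do not move let the fingers close. It gives the time, the measured TCP pose, the force and the opening at its end, in the units of the state.
- get_obs(): the state, without advancing time (a new reading comes with each control period).
- camera(name): name is "scene" or "top"; returns a dict with "frame" (480x640x3 uint8, red, green, blue), "intrinsics" (3x3 intrinsics, pixels), "rvec" (rotation vector, rad) and "tvec" (3), from world to camera coordinates, as OpenCV has them. Camera axes: x right, y down, z forward; pixel columns grow to the right and rows downward; lengths in m; the calibration is good to about 2 mm. A picture is of the moment at which its call begins. There is no depth.
- job_done(): hands the job in, once; it reports no verdict.
The state is a dict: "clock": time; "joint_pos": joint angles; "joint_vel": joint speeds; "tau": joint torques, N m; "eef_pos": TCP position; "tool_rot": TCP orientation; "ft_force": force on the tool from outside, world axes, zero at the start; "ft_torque": the same for the moment, N m; "grip_width": finger opening in m.
Only numpy, scipy, OpenCV 4.12 (cv2) and the standard library are available. Lean on these libraries where they do the work, as an engineer would, in place of code of your own. Each camera call takes 0.05 s, during which the arm holds its last target.

## Task

The blue gauge arm over the unfired teapot is locked by the big knurled ring on top of its post; the ring has already been cracked loose by less than half a turn. Roll a fingertip along the ring's rim, anticlockwise seen from above, until the ring's red line has come round to the white pointer for the second time (two full turns from tight) and leave it in line there; then push the arm's upright yellow-and-black paddle with a fingertip, on its yellow side, until the arm is against its orange stop rod. Roll and push only: do not pinch the paddle or pick anything up, and leave the teapot and everything else standing where it is.

Things in the scene. Friction and masses are not known exactly. Their poses are not given: they have to be found in the camera images.
- gauge_stand: Fixed gauging stand: plywood board 200 x 340 x 20 mm. Origin on the table under the axis of its steel post, z up, x and y along the board's sides; the board reaches from y = -280 to +60 mm. The post (axis = z) carries the gauge arm and above it the lock ring; an aluminium wheel 170 mm across (top 35 mm up, centre at y = -170 mm) carries the teapot
- pointer (a point): Outer end of the white pointer, a bar on the fixed black cap at the top of the post, 30 mm from the post's axis towards the stand's -x. Cap 40 mm across, 238 to 246 mm above the table
- stop_rod (a point): Top of the orange stop rod, 10 mm thick, 175 mm above the table, 70 mm from the post's axis
- lock_ring (a joint): Turn of the knurled ring, rad, positive anticlockwise from above (loosening). 0: tight, the red line on its top in line with the white pointer (stand's -x); 6.28: one turn, 12.57: two; starts at 0.5 to 2.5. Range 0 to 18.85. Friction holds it where it is left; it takes about 2 N along the rim to turn it
- ring_center (a point): Centre of the ring, on the post's axis, half way up its rim, about 205 mm above the table; it climbs 3 mm a turn. Steel ring, axis upright, 92 mm across plus 24 upright ridges standing out 2 mm, 30 mm tall (15 mm above and below this point): too wide to grip. Free all round, but the arm passes below it (arm top 180 mm, its hub, 52 mm across, top 184 mm above the table)
- gauge_arm (a joint): Swing of the blue arm about the post's axis, rad, positive anticlockwise from above. 0: over the teapot, along the stand's -y; 0.95: at the stop rod, the paddle having moved towards the stand's +x. Starts at 0 to 0.1. Stays where it is left; it takes about 2 N at the paddle and moves even while the ring is tight, so do not knock it
- paddle (a point): Centre of the upright paddle on the arm, 125 mm from the post's axis. Paddle 20 mm thick across the arm, 36 mm wide along it, 45 mm tall, from 180 to 225 mm above the table. The arm: a bar 26 mm wide, 15 mm thick, 185 mm long, 165 to 180 mm above the table; a brass nut 16 mm across stands 12 mm above it 170 mm from the axis
- pad_near: Yellow half of the paddle, on the stand's -x side: the face to push, slightly springy (under 1 mm). Its origin lies on the post's axis at table height, x across the arm, the arm along -y
- pad_far: Black half of the paddle, on the stand's +x side. Its origin lies on the post's axis at table height, axes as pad_near
- teapot: Cream unfired teapot on the wheel, under the arm, loose, fragile: 134 mm across, 105 mm high, its rim 140 mm above the table. Origin at the centre of its foot; spout to its own -y, handle to +y (each reaching about 105 mm)
- pot_lid: Bystander, loose: an unfired teapot lid with a knob, 72 mm across, 29 mm high, on the stand's board. Origin at its underside (for lying tools near the middle of the length)
- mug_a: Bystander, loose: a cream unfired mug, 78 mm across, 100 mm high. Origin at its underside (for lying tools near the middle of the length)
- mug_b: Bystander, loose: a tan unfired mug, 78 mm across, 100 mm high. Origin at its underside (for lying tools near the middle of the length)
- brush: Bystander, loose: a brush, lying, about 200 mm long. Origin at its underside (for lying tools near the middle of the length)
- slip_jar: Bystander, loose: a closed jar, 70 mm across, 90 mm high. Origin at its underside (for lying tools near the middle of the length)
- scraper: Bystander, loose: a spatula-shaped scraper, lying, about 260 mm long. Origin at its underside (for lying tools near the middle of the length)
There are look-alikes about, which are no part of the job. Leave any pink look-alike of the teapot alone.

How it is judged:
On the way, in this order (a step that is already met when the one before it is completed fails the run):
1. the ring has been loosened past one full turn, with the arm still over the teapot (value of joint lock_ring above 6.28 rad and value of joint gauge_arm below 0.3 rad).
2. the ring stands two full turns from tight, red line at the white pointer (within 0.4 rad), with the arm still over the teapot (value of joint lock_ring between 12.17 and 12.97 rad and velocity of joint lock_ring between -0.1 and 0.1 rad/s and value of joint gauge_arm below 0.3 rad), for 0.2 s.
3. a fingertip pushes the yellow side of the paddle with the arm on its way (contact force between the fingers and pad_near above 0.3 N and value of joint gauge_arm between 0.2 and 0.85 rad), for 0.1 s.
4. the arm has been swung to its stop (value of joint gauge_arm above 0.88 rad), for 0.1 s.
At the end, for the whole second after the job is handed in: The ring stands at two full turns from tight, red line within 0.4 rad (23 degrees) of the white pointer; the arm is within 0.07 rad of its stop (0.95 rad); the teapot stands upright and at rest (value of joint lock_ring between 12.17 and 12.97 rad and velocity of joint lock_ring between -0.1 and 0.1 rad/s and value of joint gauge_arm above 0.88 rad and linear speed of teapot below 0.02 m/s and angle between teapot's own z axis and vertical below 0.25 rad); the robot touches nothing.
It fails at once if the teapot is shifted or lifted by more than 15 mm (distance of teapot from where it was at the start of the episode above 0.015 m).
It fails at once if a bystander is shifted or lifted by more than 25 mm (distance of any of pot_lid, mug_a, mug_b, brush, slip_jar, scraper from where it was at the start of the episode above 0.025 m).
It fails at once if the paddle is pinched: fingers press its yellow and its black side at once (contact force between the fingers and pad_near above 1.5 N and contact force between the fingers and pad_far above 1.5 N).
It also fails if it takes over 69 s, if anything falls off the work surface, if the arm or the gripper's body presses on something with over 40 N, if the wrist force passes 120 N, or if a joint passes its speed limit or range.

## Working session

There is one attempt and no reset: what is moved stays moved. The work goes in short steps, Python scripts to look and compute and a tool call to move; the robot and the scene stay as the last step left them, time stands still between calls to the robot, and variables do not carry over. Pictures are saved under pics/ and viewed, and the job is handed in when it is done.

Besides the shell and the picture viewer there is one more tool, called after "Emit:" as name(argument=value, ...) on one line, values as JSON. arm_command: Moves the arm, as the interface text tells. Its arguments: {"type":"object","properties":{"motion":{"type":"array","items":{"type":"object","properties":{"x":{"type":"number"},"y":{"type":"number"},"z":{"type":"number"},"roll":{"type":"number"},"fingers":{"type":"number"}}}}},"required":["motion"]}

```bash
mkdir -p pics; python3 - <<'E'
from workcell import get_obs,camera
import cv2
o=get_obs()
for k,v in o.items(): print(k,v)
for n in("scene","top"):
    c=camera(n); cv2.imwrite(f"pics/{n}0.png",c["frame"][:,:,::-1]); print(n,c["intrinsics"],c["rvec"],c["tvec"])
E
```

```text
clock 0.0
joint_pos [1.32098446e+00 2.41417771e-01 3.72311662e-03 1.33522112e+00
 3.99198651e-06 1.57080480e+00]
joint_vel [-0.002292   -0.00112785  0.00163584 -0.00013939  0.00084417  0.00098976]
tau [-6.32616229e-04 -3.72317183e+01  2.52408224e+01  1.69056054e-02
 -8.87344027e-05 -1.37940953e-05]
eef_pos [0.12345104 0.4838581  0.23041016]
tool_rot [ 0.08735195  0.70169197 -0.0888386   0.70150247]
ft_force [-0.39455399  0.24865371  0.17682897]
ft_torque [-0.04940182  0.02878513 -0.04329301]
grip_width 0.08512281483248417
scene [[436.86904786   0.         313.53618859]
 [  0.         436.86904786 239.90582647]
 [  0.           0.           1.        ]] [ 0.95925578  2.52396665 -0.9803188 ] [ 0.33033082 -0.13733702  1.43560816]
top [[618.86968138   0.         313.58519973]
 [  0.         618.86968138 233.77071134]
 [  0.           0.           1.        ]] [ 2.13044545 -2.18593108  0.11242241] [0.03461232 0.4802913  1.95290446]
```

View pics/scene0.png

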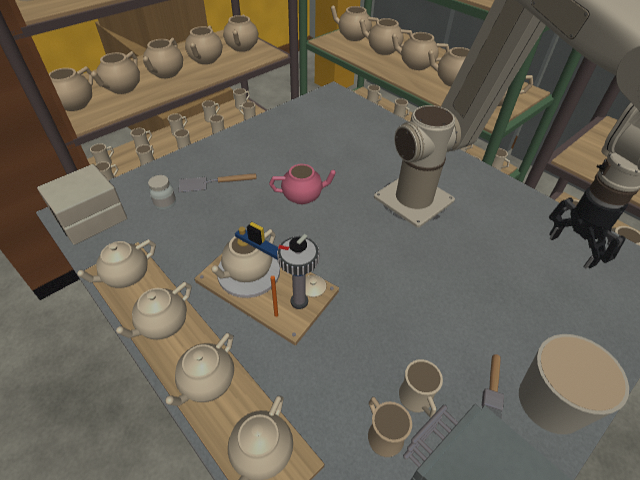

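View pics/top0.png

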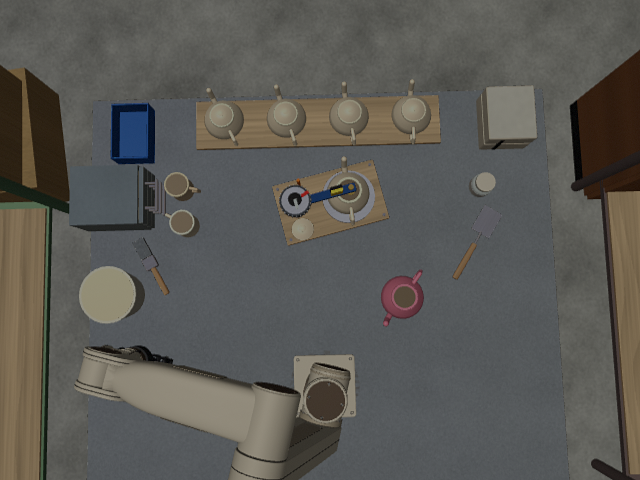

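```bash
python3 - <<'E'
import cv2
a=cv2.imread("pics/top0.png")[150:260,250:410]; cv2.imwrite("pics/topc.png",cv2.resize(a,None,fx=5,fy=5,interpolation=cv2.INTER_CUBIC))
a=cv2.imread("pics/scene0.png")[205:345,190:345]; cv2.imwrite("pics/scenec.png",cv2.resize(a,None,fx=4,fy=4,interpolation=cv2.INTER_CUBIC))
E
```

```text
(no output)
```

View pics/topc.png

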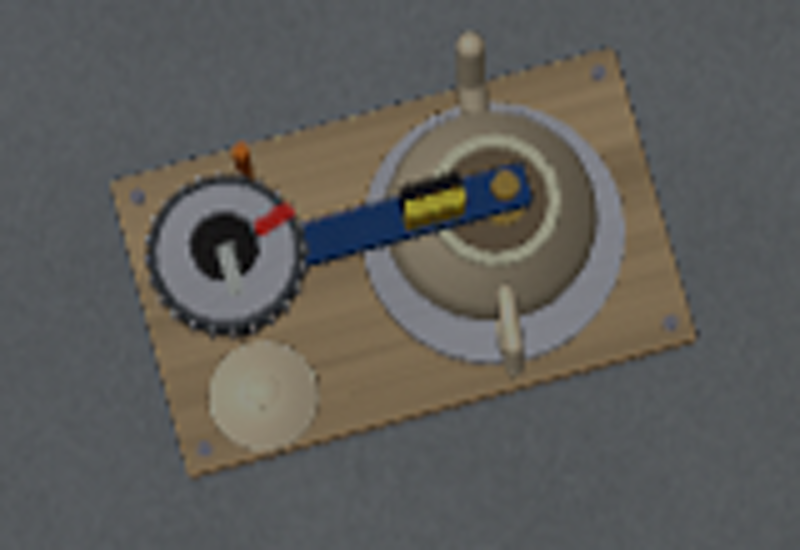

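View pics/scenec.png

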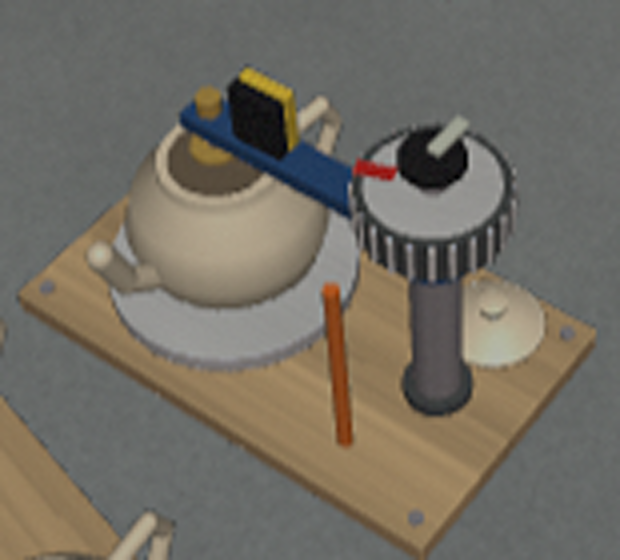

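```bash
cat > h.py <<'E'
import numpy as np,cv2
from workcell import get_obs,camera
def cast(c,uv,z):
    R=cv2.Rodrigues(np.array(c["rvec"],float))[0]; t=np.array(c["tvec"],float).ravel()
    K=np.array(c["intrinsics"]); d=R.T@np.linalg.solve(K,[uv[0],uv[1],1.]); o=-R.T@t
    return o+d*(z-o[2])/d[2]
def proj(c,p):
    return cv2.projectPoints(np.array(p,float).reshape(-1,3),np.array(c["rvec"],float),np.array(c["tvec"],float),np.array(c["intrinsics"]),None)[0].reshape(-1,2)
def tri(c1,u1,c2,u2):
    P=lambda c:np.array(c["intrinsics"])@np.c_[cv2.Rodrigues(np.array(c["rvec"],float))[0],np.array(c["tvec"],float).ravel()]
    X=cv2.triangulatePoints(P(c1),P(c2),np.array(u1,float).reshape(2,1),np.array(u2,float).reshape(2,1)).ravel();return X[:3]/X[3]
E
python3 - <<'E'
from h import *
c=camera("top"); s=camera("scene")
T=lambda u,v:(250+(u-2)/5,150+(v-2)/5)
S=lambda u,v:(190+(u-1.5)/4,205+(v-1.5)/4)
cs=[cast(c,T(*p),0.02) for p in[(112,182),(612,50),(695,342),(192,475)]]
print(np.round(cs,4)); 
ax=-(cs[1]-cs[0]+cs[2]-cs[3]);ax/=np.linalg.norm(ax); print("yaxis",ax, "yaw",np.arctan2(-ax[0],ax[1]))
ax2=cs[0]-cs[3]+cs[1]-cs[2]; print("from x", np.arctan2(ax2[1],ax2[0]))
yaw=np.arctan2(-ax[0],ax[1]); X=np.array([np.cos(yaw),np.sin(yaw),0]);Y=np.array([-X[1],X[0],0])
ctr=np.mean(cs,0); print("post from board",ctr+Y*0.11)
# ring ellipses
print("ring top view", cast(c,T(226,255),0.21))
cap=tri(c,T(222,244),s,S(432,156)); print("cap tri",cap)
print("cap@.246",cast(c,T(222,244),.246),cast(s,S(432,156),.246))
for n,(a,b) in dict(pad=((434,190),(270,75)),rod=((241,148),(331,288)),nut=((505,184),(208,95)),ptr=((234,292),(464,122)),red=((292,211),(356,167))).items():
    p=tri(c,T(*a),s,S(*b)); print(n,np.round(p,4))
print("lid top",cast(c,T(262,403),.03))
pr=cast(c,T(292,211),.2215); print(pr)
for n,uv in dict(ma=(178,184),mb=(182,222)).items(): print(n,cast(c,uv,.1))
np.save("post.npy",np.r_[ctr+Y*0.11,yaw])
E
```

```text
[[ 0.6413  0.1532  0.02  ]
 [ 0.7197 -0.1738  0.02  ]
 [ 0.5266 -0.2202  0.02  ]
 [ 0.4491  0.1052  0.02  ]]
yaxis [-0.23229123  0.97264628 -0.        ] yaw 0.23443269221066815
from x 0.24047288290131927
post from board [0.55860499 0.07310898 0.02      ]
ring top view [0.55913473 0.07319223 0.21      ]
cap tri [0.5594879  0.07390508 0.2463258 ]
cap@.246 [0.55946676 0.0739942  0.246     ] [0.5594411 0.0735083 0.246    ]
pad [ 0.5873 -0.0469  0.2374]
rod [0.6287 0.0643 0.1782]
nut [ 0.5997 -0.0918  0.1938]
ptr [0.531  0.0677 0.2487]
red [0.5823 0.0337 0.2204]
lid top [0.49320267 0.0589929  0.03      ]
[0.58205082 0.033823   0.2215    ]
ma [0.64002484 0.44041227 0.1       ]
mb [0.52013371 0.4280259  0.1       ]
```

```bash
python3 - <<'E'
from h import *
from scipy.spatial.transform import Rotation as R
o=get_obs(); M=R.from_quat(o["tool_rot"]).as_matrix(); print(M.round(3)); print("yaw of tool y",np.arctan2(M[1,1],M[0,1]),"z",np.arctan2(M[1,2],M[0,2]))
d=np.array([.559,.0735])-o["eef_pos"][:2]; print(o["clock"],M.T@np.r_[d,0])
E
```

```text
[[-0.     0.247  0.969]
 [-0.001  0.969 -0.247]
 [-1.    -0.001 -0.   ]]
yaw of tool y 1.320948703447063 z -0.24984765934381648
0.2 [ 3.78303935e-04 -2.90165435e-01  5.23499583e-01]
```

Emit:
arm_command(motion=[{"y": -0.0243, "z": 0.032, "fingers": 0}, {"y": -0.0243, "z": 0.032, "fingers": 0}, {"y": -0.0243, "z": 0.032, "fingers": 0}, {"y": -0.0243, "z": 0.032, "fingers": 0}, {"y": -0.0243, "z": 0.032, "fingers": 0}, {"y": -0.0243, "z": 0.032, "fingers": 0}, {"y": -0.0243, "z": 0.032, "fingers": 0}, {"y": -0.0243, "z": 0.032, "fingers": 0}, {"y": -0.0243, "z": 0.032, "fingers": 0}, {"y": -0.0243, "z": 0.032, "fingers": 0}])

```text
schema error: expected keys x, y, z, roll, fingers
```

Emit:
arm_command(motion=[{"x": 0, "y": -0.0243, "z": 0.032, "roll": 0, "fingers": 0}, {"x": 0, "y": -0.0243, "z": 0.032, "roll": 0, "fingers": 0}, {"x": 0, "y": -0.0243, "z": 0.032, "roll": 0, "fingers": 0}, {"x": 0, "y": -0.0243, "z": 0.032, "roll": 0, "fingers": 0}, {"x": 0, "y": -0.0243, "z": 0.032, "roll": 0, "fingers": 0}, {"x": 0, "y": -0.0243, "z": 0.032, "roll": 0, "fingers": 0}, {"x": 0, "y": -0.0243, "z": 0.032, "roll": 0, "fingers": 0}, {"x": 0, "y": -0.0243, "z": 0.032, "roll": 0, "fingers": 0}, {"x": 0, "y": -0.0243, "z": 0.032, "roll": 0, "fingers": 0}, {"x": 0, "y": -0.0243, "z": 0.032, "roll": 0, "fingers": 0}])

```text
clock: 1.03
eef_pos: [0.3789, 0.1651, 0.228]
tool_rot: [0.081, 0.703, -0.081, 0.702]
ft_force: [1.1, 0.9, -0.3]
grip_width: -0.0002
```

```bash
cat > st.py <<'E'
from h import *
import sys
from scipy.spatial.transform import Rotation as R
C=np.array([.559,.0738])
o=get_obs(); M=R.from_quat(o["tool_rot"]).as_matrix(); p=o["eef_pos"]
d=p[:2]-C; r=np.hypot(*d); phi=np.arctan2(d[1],d[0]); zy=np.arctan2(M[1,2],M[0,2])
print("t",round(o["clock"],2),"p",p.round(4),"r",r.round(4),"phi",phi.round(3),"zyaw",zy.round(3),"phi-zy",((phi-zy+np.pi)%(2*np.pi)-np.pi).round(3),"tilt",M[2,0].round(4))
print("j",o["joint_pos"].round(3),"F",o["ft_force"].round(1),"w",round(o["grip_width"],4), "Ftool", (M.T@o["ft_force"]).round(1))
print("to centre in tool",(M.T@np.r_[-d,0]).round(4))
E
python3 st.py
```

```text
t 1.03 p [0.3789 0.1651 0.228 ] r 0.2019 phi 2.672 zyaw -0.23 phi-zy 2.902 tilt -1.0
j [ 4.100e-01  7.100e-02 -2.070e-01  1.293e+00  1.000e-03  6.410e-01] F [ 1.1  0.9 -0.3] w -0.0002 Ftool [0.3 1.2 0.9]
to centre in tool [-0.0002 -0.0478  0.1962]
```

Emit:
arm_command(motion=[{"x": 0, "y": -0.0245, "z": 0.03, "roll": 0, "fingers": 0}, {"x": 0, "y": -0.0245, "z": 0.03, "roll": 0, "fingers": 0}, {"x": 0, "y": -0.0245, "z": 0.03, "roll": 0, "fingers": 0}, {"x": 0, "y": -0.0245, "z": 0.03, "roll": 0, "fingers": 0}, {"x": 0, "y": 0, "z": 0, "roll": 0.125, "fingers": 0}, {"x": 0, "y": 0, "z": 0, "roll": 0.125, "fingers": 0}, {"x": 0, "y": 0, "z": 0, "roll": 0.125, "fingers": 0}, {"x": 0, "y": 0, "z": 0, "roll": 0.125, "fingers": 0}, {"x": 0, "y": 0, "z": 0, "roll": 0.125, "fingers": 0}, {"x": 0, "y": 0, "z": 0, "roll": 0.125, "fingers": 0}, {"x": 0, "y": 0, "z": 0, "roll": 0.125, "fingers": 0}, {"x": 0, "y": 0, "z": 0, "roll": 0.125, "fingers": 0}, {"x": 0, "y": 0, "z": 0, "roll": 0.125, "fingers": 0}, {"x": 0, "y": 0, "z": 0, "roll": 0.125, "fingers": 0}, {"x": 0, "y": 0, "z": 0, "roll": 0.125, "fingers": 0}, {"x": 0, "y": 0, "z": 0, "roll": 0.125, "fingers": 0}, {"x": 0, "y": 0, "z": 0, "roll": 0.125, "fingers": 0}, {"x": 0, "y": 0, "z": 0, "roll": 0.125, "fingers": 0}, {"x": 0, "y": 0, "z": 0, "roll": 0.125, "fingers": 0}, {"x": 0, "y": 0, "z": 0, "roll": 0.125, "fingers": 0}])

```text
clock: 2.7
eef_pos: [0.4794, 0.0234, 0.2227]
tool_rot: [-0.633, -0.31, 0.639, -0.308]
ft_force: [0.1, 0.0, 0.3]
grip_width: 0.0002
```

```bash
python3 st.py
```

```text
t 2.7 p [0.4794 0.0234 0.2227] r 0.0942 phi -2.577 zyaw -2.237 phi-zy -0.34 tilt -1.0
j [ 5.000e-02  2.110e-01 -5.600e-02  1.311e+00 -1.000e-03  2.287e+00] F [0.1 0.  0.3] w 0.0002 Ftool [-0.3  0.1 -0.1]
to centre in tool [-0.0007  0.0315 -0.0888]
```

Emit:
arm_command(motion=[{"x": 0, "y": 0, "z": 0, "roll": 0.115, "fingers": 0}, {"x": 0, "y": 0, "z": 0, "roll": 0.115, "fingers": 0}, {"x": 0.011, "y": 0, "z": 0, "roll": 0.11, "fingers": 0}, {"x": 0.01, "y": 0, "z": -0.01, "roll": 0, "fingers": 0}, {"x": 0, "y": 0, "z": -0.01, "roll": 0, "fingers": 0}, {"x": 0, "y": 0, "z": -0.006, "roll": 0, "fingers": 0}, {"x": 0, "y": 0, "z": 0, "roll": 0, "fingers": 0}])

```text
clock: 3.28
eef_pos: [0.5031, 0.0382, 0.1996]
tool_rot: [-0.677, -0.193, 0.684, -0.192]
ft_force: [0.3, -0.3, 0.4]
grip_width: -0.0001
```

```bash
python3 st.py;python3 - <<'E'
from h import *
a=camera("top")["frame"][150:260,250:410,::-1]; b=camera("scene")["frame"][180:345,190:390,::-1]
a=cv2.resize(a,None,fx=2.5,fy=2.5);b=cv2.resize(b,None,fx=2,fy=2)
o=np.zeros((max(a.shape[0],b.shape[0]),a.shape[1]+b.shape[1],3),np.uint8);o[:a.shape[0],:a.shape[1]]=a;o[:b.shape[0],a.shape[1]:]=b
cv2.imwrite("pics/a1.png",o)
E
```

```text
t 3.28 p [0.5031 0.0382 0.1996] r 0.0663 phi -2.575 zyaw -2.591 phi-zy 0.016 tilt -1.0
j [ 7.600e-02  2.730e-01 -3.600e-02  1.271e+00 -1.000e-03  2.667e+00] F [ 0.3 -0.3  0.4] w -0.0001 Ftool [-0.4  0.4 -0.1]
to centre in tool [-0.0006 -0.0011 -0.0663]
```

View pics/a1.png

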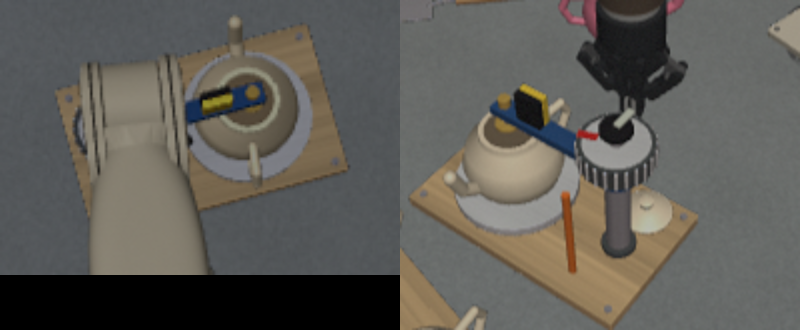

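Emit:
arm_command(motion=[{"x": 0, "y": 0, "z": -0.006, "roll": 0, "fingers": 0}, {"x": 0, "y": 0, "z": -0.004, "roll": 0, "fingers": 0}, {"x": 0, "y": 0, "z": -0.003, "roll": 0, "fingers": 0}, {"x": 0, "y": 0, "z": -0.003, "roll": 0, "fingers": 0}])

```text
clock: 3.72
eef_pos: [0.5072, 0.0408, 0.2001]
tool_rot: [-0.67, -0.189, 0.692, -0.194]
ft_force: [-8.1, -3.9, 4.6]
grip_width: -0.0003
```

```bash
python3 st.py
```

```text
t 3.72 p [0.5072 0.0408 0.2001] r 0.0614 phi -2.575 zyaw -2.593 phi-zy 0.018 tilt -0.9995
j [ 8.800e-02  2.970e-01 -2.000e-03  1.301e+00 -1.200e-02  2.681e+00] F [-8.1 -3.9  4.6] w -0.0003 Ftool [-4.4 -0.9  9. ]
to centre in tool [-0.002  -0.0011 -0.0613]
```

Emit:
arm_command(motion=[{"x": 0, "y": 0.006, "z": -0.002, "roll": -0.1, "fingers": 0}, {"x": 0, "y": 0.006, "z": -0.002, "roll": -0.1, "fingers": 0}, {"x": 0, "y": 0.006, "z": -0.002, "roll": -0.1, "fingers": 0}, {"x": 0, "y": 0.006, "z": -0.002, "roll": -0.1, "fingers": 0}, {"x": 0, "y": 0.006, "z": -0.002, "roll": -0.1, "fingers": 0}, {"x": 0, "y": 0.006, "z": -0.002, "roll": -0.1, "fingers": 0}])

```text
clock: 4.22
eef_pos: [0.5315, 0.0188, 0.2006]
tool_rot: [-0.568, -0.394, 0.608, -0.391]
ft_force: [-3.7, -4.2, 1.5]
grip_width: -0.0001
```

```bash
python3 st.py; cat > pic.py <<'E'
from h import *
import sys
b=camera("scene")["frame"][190:345,190:390,::-1]
cv2.imwrite(f"pics/{sys.argv[1]}.png",cv2.resize(b,None,fx=3,fy=3,interpolation=cv2.INTER_CUBIC))
E
python3 pic.py b1
```

```text
t 4.22 p [0.5315 0.0188 0.2006] r 0.0615 phi -2.034 zyaw -1.965 phi-zy -0.07 tilt -0.9984
j [ 0.05   0.359  0.086  1.348 -0.026  2.016] F [-3.7 -4.2  1.5] w -0.0001 Ftool [-1.2 -1.9  5.4]
to centre in tool [-0.0029  0.0042 -0.0612]
```

View pics/b1.png

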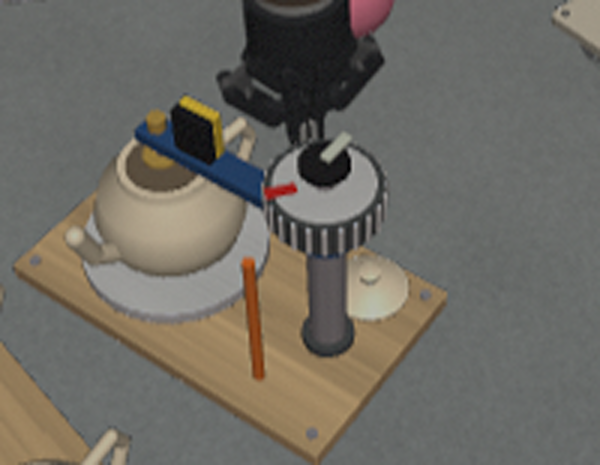

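Emit:
arm_command(motion=[{"x": 0, "y": 0.0075, "z": -0.0015, "roll": -0.1, "fingers": 0}, {"x": 0, "y": 0.0075, "z": -0.0015, "roll": -0.1, "fingers": 0}, {"x": 0, "y": 0.0075, "z": -0.0015, "roll": -0.1, "fingers": 0}, {"x": 0, "y": 0.0075, "z": -0.0015, "roll": -0.11, "fingers": 0}, {"x": 0, "y": 0.0075, "z": -0.0015, "roll": -0.11, "fingers": 0}, {"x": 0, "y": 0.0075, "z": -0.0015, "roll": -0.11, "fingers": 0}, {"x": 0, "y": 0.0075, "z": -0.0015, "roll": -0.11, "fingers": 0}, {"x": 0, "y": 0.0075, "z": -0.0015, "roll": -0.11, "fingers": 0}])

```text
clock: 4.93
eef_pos: [0.5914, 0.0238, 0.1996]
tool_rot: [0.341, 0.616, -0.382, 0.598]
ft_force: [-0.2, -0.0, 0.0]
grip_width: 0.0001
```

```bash
echo 'print("toolx",M[:,0].round(3))'>>st.py; python3 st.py; python3 pic.py b2
```

```text
t 4.93 p [0.5914 0.0238 0.1996] r 0.0596 phi -0.996 zyaw -1.073 phi-zy 0.077 tilt -0.998
j [ 0.058  0.483  0.273  1.415 -0.034  1.132] F [-0.2 -0.   0. ] w 0.0001 Ftool [-0.  -0.2 -0.1]
to centre in tool [-0.0002 -0.0046 -0.0594]
toolx [-0.052 -0.037 -0.998]
```

View pics/b2.png

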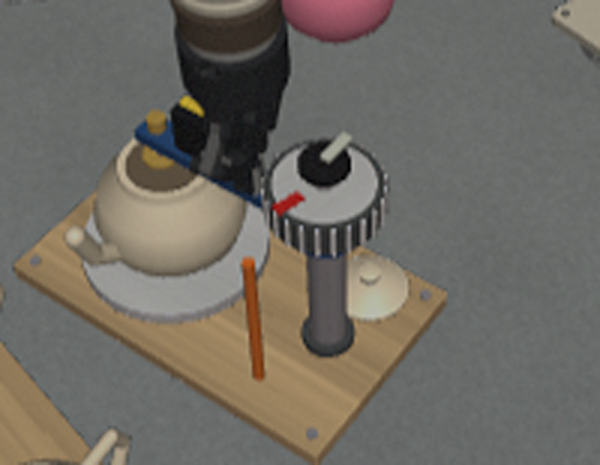

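```bash
cat > red.py <<'E'
from h import *
P=-2.905
def red(name):
    c=camera(name); f=c["frame"]; h=cv2.cvtColor(f,cv2.COLOR_RGB2HSV)
    m=(((h[...,0]<6)|(h[...,0]>174))&(h[...,1]>170)&(h[...,2]>60)).astype(np.uint8)
    u0=proj(c,[.559,.0738,.223])[0].astype(int); mm=np.zeros_like(m); cv2.circle(mm,tuple(map(int,u0)),22 if name=="scene" else 18,1,-1); m&=mm
    ys,xs=np.nonzero(m)
    if len(xs)<3: return name,len(xs),None
    q=cast(c,(xs.mean(),ys.mean()),.223); d=q[:2]-[.559,.0738]
    return name,len(xs),"r %.3f angle past pointer (mod 2pi) %.3f"%(np.hypot(*d),(np.arctan2(d[1],d[0])-P)%(2*np.pi))
if __name__=="__main__":
    print(red("scene"))
    import sys
    if len(sys.argv)>1: print(red("top"))
E
python3 red.py t
```

```text
('scene', 29, 'r 0.035 angle past pointer (mod 2pi) 2.825')
('top', 0, None)
```

Emit:
arm_command(motion=[{"x": 0, "y": 0.0, "z": -0.004, "roll": 0, "fingers": 0}, {"x": 0, "y": 0.006, "z": -0.003, "roll": -0.1, "fingers": 0}, {"x": 0, "y": 0.007, "z": -0.003, "roll": -0.11, "fingers": 0}, {"x": 0, "y": 0.007, "z": -0.003, "roll": -0.11, "fingers": 0}, {"x": 0, "y": 0.007, "z": -0.003, "roll": -0.11, "fingers": 0}, {"x": 0, "y": 0.007, "z": -0.003, "roll": -0.11, "fingers": 0}, {"x": 0, "y": 0.007, "z": -0.003, "roll": -0.11, "fingers": 0}])

```text
clock: 5.67
eef_pos: [0.6121, 0.0559, 0.1995]
tool_rot: [0.128, 0.698, -0.175, 0.683]
ft_force: [3.8, -3.5, -1.2]
grip_width: 0.0
```

```bash
python3 st.py; python3 red.py
```

```text
t 5.67 p [0.6121 0.0559 0.1995] r 0.056 phi -0.326 zyaw -0.432 phi-zy 0.106 tilt -0.9975
j [ 0.119  0.521  0.333  1.425 -0.056  0.551] F [ 3.8 -3.5 -1.2] w 0.0 Ftool [ 1.3 -1.5  5. ]
to centre in tool [ 0.0008 -0.0059 -0.0557]
toolx [-0.035 -0.061 -0.998]
('scene', 32, 'r 0.033 angle past pointer (mod 2pi) 3.476')
```

Emit:
arm_command(motion=[{"x": 0, "y": 0.007, "z": -0.003, "roll": -0.125, "fingers": 0}, {"x": 0, "y": 0.007, "z": -0.003, "roll": -0.12, "fingers": 0}, {"x": 0, "y": 0.007, "z": -0.003, "roll": -0.12, "fingers": 0}, {"x": 0, "y": 0.007, "z": -0.003, "roll": -0.12, "fingers": 0}, {"x": 0, "y": 0.007, "z": -0.003, "roll": -0.12, "fingers": 0}, {"x": 0, "y": 0.007, "z": -0.003, "roll": -0.12, "fingers": 0}, {"x": 0, "y": 0.007, "z": -0.003, "roll": -0.12, "fingers": 0}, {"x": 0, "y": 0.007, "z": -0.003, "roll": -0.12, "fingers": 0}, {"x": 0, "y": 0.007, "z": -0.003, "roll": -0.12, "fingers": 0}, {"x": 0, "y": 0.007, "z": -0.003, "roll": -0.12, "fingers": 0}])

```text
clock: 6.55
eef_pos: [0.5873, 0.121, 0.2001]
tool_rot: [-0.287, 0.662, 0.251, 0.645]
ft_force: [2.9, 1.5, -0.8]
grip_width: -0.0003
```

```bash
python3 st.py; python3 red.py;python3 pic.py b3
```

```text
t 6.55 p [0.5873 0.121  0.2001] r 0.055 phi 1.031 zyaw 0.78 phi-zy 0.25 tilt -0.9985
j [ 0.23   0.466  0.248  1.368 -0.053 -0.551] F [ 2.9  1.5 -0.8] w -0.0003 Ftool [ 0.7 -1.   3.1]
to centre in tool [ 0.0027 -0.0135 -0.0532]
toolx [-0.002 -0.055 -0.998]
('scene', 0, None)
```

View pics/b3.png

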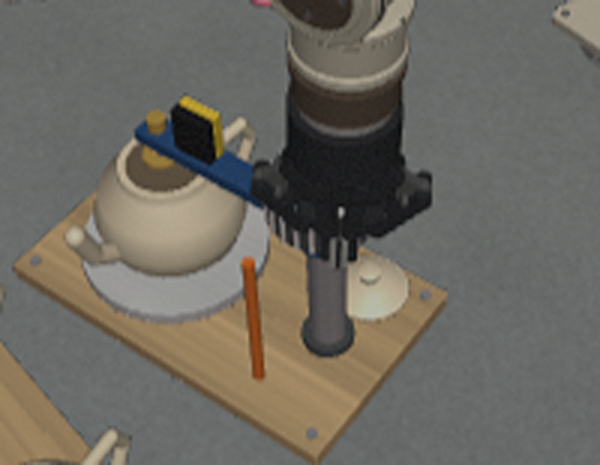

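Emit:
arm_command(motion=[{"x": 0, "y": 0.005, "z": -0.003, "roll": -0.125, "fingers": 0}, {"x": 0, "y": 0.005, "z": -0.003, "roll": -0.125, "fingers": 0}, {"x": 0, "y": 0.005, "z": -0.003, "roll": -0.125, "fingers": 0}, {"x": 0, "y": 0.005, "z": -0.003, "roll": -0.125, "fingers": 0}, {"x": 0, "y": 0.006, "z": -0.003, "roll": -0.125, "fingers": 0}, {"x": 0, "y": 0.006, "z": -0.003, "roll": -0.125, "fingers": 0}, {"x": 0, "y": 0.006, "z": -0.003, "roll": -0.125, "fingers": 0}, {"x": 0, "y": 0.006, "z": -0.003, "roll": -0.125, "fingers": 0}, {"x": 0, "y": 0.006, "z": -0.003, "roll": -0.125, "fingers": 0}])

```text
clock: 7.4
eef_pos: [0.5317, 0.1244, 0.2007]
tool_rot: [0.578, -0.418, -0.572, -0.405]
ft_force: [-0.8, 4.7, -0.3]
grip_width: 0.0003
```

```bash
python3 st.py; python3 red.py
```

```text
t 7.4 p [0.5317 0.1244 0.2007] r 0.0575 phi 2.066 zyaw 1.899 phi-zy 0.167 tilt -0.9998
j [ 0.24   0.352  0.078  1.304 -0.019 -1.659] F [-0.8  4.7 -0.3] w 0.0003 Ftool [ 0.2 -0.8  4.7]
to centre in tool [ 0.0009 -0.0096 -0.0567]
toolx [-0.003 -0.02  -1.   ]
('scene', 9, 'r 0.028 angle past pointer (mod 2pi) 5.878')
```

Emit:
arm_command(motion=[{"x": 0, "y": 0.006, "z": -0.003, "roll": -0.125, "fingers": 0}, {"x": 0, "y": 0.006, "z": -0.003, "roll": -0.125, "fingers": 0}, {"x": 0, "y": 0.006, "z": -0.003, "roll": -0.125, "fingers": 0}, {"x": 0, "y": 0.006, "z": -0.003, "roll": -0.125, "fingers": 0}, {"x": 0, "y": 0.006, "z": -0.003, "roll": -0.125, "fingers": 0}, {"x": 0, "y": 0.006, "z": -0.003, "roll": -0.125, "fingers": 0}, {"x": 0, "y": 0.006, "z": -0.003, "roll": -0.125, "fingers": 0}, {"x": 0, "y": 0.006, "z": -0.003, "roll": -0.125, "fingers": 0}])

```text
clock: 8.12
eef_pos: [0.4988, 0.0801, 0.2015]
tool_rot: [-0.691, 0.089, 0.712, 0.085]
ft_force: [-3.1, 2.1, 1.7]
grip_width: 0.0003
```

```bash
python3 st.py; python3 red.py;python3 pic.py b4
```

```text
t 8.12 p [0.4988 0.0801 0.2015] r 0.0606 phi 3.037 zyaw 2.894 phi-zy 0.142 tilt -0.9996
j [ 1.580e-01  2.890e-01 -9.000e-03  1.302e+00  2.000e-03 -2.736e+00] F [-3.1  2.1  1.7] w 0.0003 Ftool [-1.6 -1.3  3.5]
to centre in tool [-0.0018 -0.0086 -0.0599]
toolx [-0.029 -0.003 -1.   ]
('scene', 4, 'r 0.045 angle past pointer (mod 2pi) 0.565')
```

View pics/b4.png

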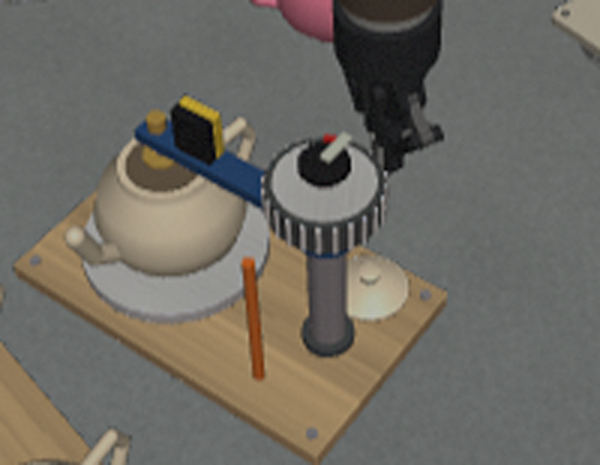

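Emit:
arm_command(motion=[{"x": 0, "y": 0, "z": 0.015, "roll": 0, "fingers": 0}, {"x": -0.02, "y": 0, "z": 0.02, "roll": 0, "fingers": 0}, {"x": -0.03, "y": 0, "z": 0, "roll": 0, "fingers": 0}, {"x": 0, "y": 0, "z": 0, "roll": 0.125, "fingers": 0}, {"x": 0, "y": 0, "z": 0, "roll": 0.125, "fingers": 0}, {"x": 0, "y": 0, "z": 0, "roll": 0.125, "fingers": 0}, {"x": 0, "y": 0, "z": 0, "roll": 0.125, "fingers": 0}, {"x": 0, "y": 0, "z": 0, "roll": 0.125, "fingers": 0}, {"x": 0, "y": 0, "z": 0, "roll": 0.125, "fingers": 0}, {"x": 0, "y": 0, "z": 0, "roll": 0.125, "fingers": 0}, {"x": 0, "y": 0, "z": 0, "roll": 0.125, "fingers": 0}, {"x": 0, "y": 0, "z": 0, "roll": 0.125, "fingers": 0}, {"x": 0, "y": 0, "z": 0, "roll": 0.125, "fingers": 0}, {"x": 0, "y": 0, "z": 0, "roll": 0.125, "fingers": 0}, {"x": 0, "y": 0, "z": 0, "roll": 0.125, "fingers": 0}, {"x": 0, "y": 0, "z": 0, "roll": 0.125, "fingers": 0}, {"x": 0, "y": 0, "z": 0, "roll": 0.125, "fingers": 0}, {"x": 0, "y": 0, "z": 0, "roll": 0.125, "fingers": 0}, {"x": 0, "y": 0, "z": 0, "roll": 0.125, "fingers": 0}, {"x": 0, "y": 0, "z": 0, "roll": 0.125, "fingers": 0}])

```text
clock: 9.88
eef_pos: [0.4683, 0.0843, 0.2569]
tool_rot: [-0.254, 0.67, 0.25, 0.651]
ft_force: [-0.4, 0.9, 0.0]
grip_width: -0.0001
```

Emit:
arm_command(motion=[{"x": 0, "y": 0, "z": 0, "roll": 0.125, "fingers": 0}, {"x": 0, "y": 0, "z": 0, "roll": 0.125, "fingers": 0}, {"x": 0, "y": 0, "z": 0, "roll": 0.125, "fingers": 0}, {"x": 0, "y": 0, "z": 0, "roll": 0.125, "fingers": 0}, {"x": 0, "y": 0, "z": 0, "roll": 0.125, "fingers": 0}, {"x": 0, "y": 0, "z": 0, "roll": 0.125, "fingers": 0}, {"x": 0, "y": 0, "z": 0, "roll": 0.125, "fingers": 0}, {"x": 0, "y": 0, "z": 0, "roll": 0.125, "fingers": 0}, {"x": 0, "y": 0, "z": 0, "roll": 0.125, "fingers": 0}, {"x": 0, "y": 0, "z": 0, "roll": 0.125, "fingers": 0}, {"x": 0, "y": 0, "z": 0, "roll": 0.125, "fingers": 0}, {"x": 0, "y": 0, "z": 0, "roll": 0.125, "fingers": 0}, {"x": 0, "y": 0, "z": 0, "roll": 0.125, "fingers": 0}, {"x": 0, "y": 0, "z": 0, "roll": 0.125, "fingers": 0}, {"x": 0, "y": 0, "z": 0, "roll": 0.125, "fingers": 0}, {"x": 0, "y": 0, "z": 0, "roll": 0.125, "fingers": 0}, {"x": 0, "y": 0, "z": 0, "roll": 0.125, "fingers": 0}, {"x": 0, "y": 0, "z": 0, "roll": 0.125, "fingers": 0}, {"x": 0, "y": 0, "z": 0, "roll": 0.125, "fingers": 0}, {"x": 0, "y": 0, "z": 0, "roll": 0.125, "fingers": 0}])

```text
clock: 11.55
eef_pos: [0.4734, 0.0807, 0.2592]
tool_rot: [-0.538, -0.444, 0.556, -0.452]
ft_force: [-0.4, 0.4, -0.6]
grip_width: 0.0001
```

```bash
python3 st.py; python3 red.py t;python3 pic.py b5
```

```text
t 11.55 p [0.4734 0.0807 0.2592] r 0.0859 phi 3.061 zyaw -1.77 phi-zy -1.452 tilt -0.9996
j [ 0.183  0.204  0.03   1.414 -0.022  1.954] F [-0.4  0.4 -0.6] w 0.0001 Ftool [ 0.6 -0.5 -0.3]
to centre in tool [-0.0009  0.0853 -0.0102]
toolx [-0.012 -0.025 -1.   ]
('scene', 7, 'r 0.045 angle past pointer (mod 2pi) 0.593')
('top', 12, 'r 0.040 angle past pointer (mod 2pi) 0.548')
```

View pics/b5.png

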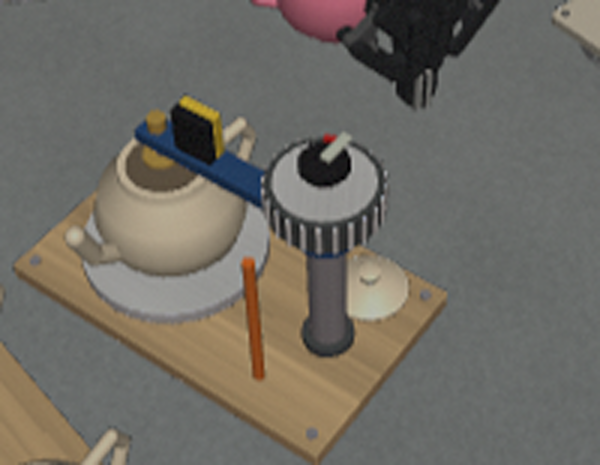

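Emit:
arm_command(motion=[{"x": 0, "y": 0, "z": 0, "roll": 0.125, "fingers": 0}, {"x": 0, "y": 0, "z": 0, "roll": 0.125, "fingers": 0}, {"x": 0, "y": 0, "z": 0, "roll": 0.125, "fingers": 0}, {"x": 0, "y": 0, "z": 0, "roll": 0.125, "fingers": 0}, {"x": 0, "y": 0, "z": 0, "roll": 0.125, "fingers": 0}, {"x": 0, "y": 0, "z": 0, "roll": 0.125, "fingers": 0}, {"x": 0, "y": 0, "z": 0, "roll": 0.125, "fingers": 0}, {"x": 0, "y": 0, "z": 0, "roll": 0.125, "fingers": 0}, {"x": 0, "y": 0.017, "z": 0.006, "roll": 0.03, "fingers": 0}, {"x": 0.01, "y": 0.017, "z": 0.006, "roll": 0, "fingers": 0}, {"x": 0.022, "y": 0, "z": 0, "roll": 0, "fingers": 0}, {"x": 0.022, "y": 0, "z": 0, "roll": 0, "fingers": 0}, {"x": 0, "y": 0, "z": 0, "roll": 0, "fingers": 0}])

```text
clock: 12.78
eef_pos: [0.4766, 0.0413, 0.2068]
tool_rot: [-0.694, -0.111, 0.7, -0.129]
ft_force: [-0.4, -0.7, -0.4]
grip_width: 0.0
```

```bash
python3 st.py
```

```text
t 12.78 p [0.4766 0.0413 0.2068] r 0.0886 phi -2.766 zyaw -2.802 phi-zy 0.035 tilt -0.9996
j [ 0.103  0.216 -0.092  1.27  -0.026  2.905] F [-0.4 -0.7 -0.4] w 0.0 Ftool [0.4 0.5 0.6]
to centre in tool [-0.0012 -0.0031 -0.0885]
toolx [-0.005 -0.027 -1.   ]
```

Emit:
arm_command(motion=[{"x": 0.003, "y": 0, "z": -0.015, "roll": 0, "fingers": 0}, {"x": 0, "y": 0, "z": -0.01, "roll": 0, "fingers": 0}, {"x": 0, "y": 0, "z": -0.006, "roll": 0, "fingers": 0}, {"x": 0, "y": 0.006, "z": -0.003, "roll": -0.09, "fingers": 0}, {"x": 0, "y": 0.0065, "z": -0.003, "roll": -0.11, "fingers": 0}, {"x": 0, "y": 0.0065, "z": -0.003, "roll": -0.11, "fingers": 0}, {"x": 0, "y": 0.0065, "z": -0.003, "roll": -0.11, "fingers": 0}, {"x": 0, "y": 0.0065, "z": -0.003, "roll": -0.11, "fingers": 0}, {"x": 0, "y": 0.0065, "z": -0.003, "roll": -0.11, "fingers": 0}])

```text
clock: 13.53
eef_pos: [0.5247, 0.0229, 0.2053]
tool_rot: [-0.596, -0.334, 0.642, -0.348]
ft_force: [-5.0, -6.0, 1.3]
grip_width: -0.0002
```

```bash
python3 st.py; python3 red.py
```

```text
t 13.53 p [0.5247 0.0229 0.2053] r 0.0614 phi -2.165 zyaw -2.134 phi-zy -0.031 tilt -0.9977
j [ 0.07   0.344  0.076  1.355 -0.045  2.205] F [-5.  -6.   1.3] w -0.0002 Ftool [-0.8 -1.   7.8]
to centre in tool [-0.0041  0.0018 -0.0612]
toolx [-0.048 -0.049 -0.998]
('scene', 13, 'r 0.043 angle past pointer (mod 2pi) 1.088')
```

Emit:
arm_command(motion=[{"x": 0.0002, "y": 0.0065, "z": -0.0025, "roll": -0.11, "fingers": 0}, {"x": 0.0002, "y": 0.0065, "z": -0.0025, "roll": -0.11, "fingers": 0}, {"x": 0.0002, "y": 0.0065, "z": -0.0025, "roll": -0.11, "fingers": 0}, {"x": 0.0002, "y": 0.0065, "z": -0.0025, "roll": -0.11, "fingers": 0}, {"x": 0, "y": 0.0065, "z": -0.0025, "roll": -0.11, "fingers": 0}, {"x": 0, "y": 0.0065, "z": -0.0025, "roll": -0.11, "fingers": 0}, {"x": 0, "y": 0.0065, "z": -0.003, "roll": -0.11, "fingers": 0}, {"x": 0, "y": 0.0065, "z": -0.003, "roll": -0.11, "fingers": 0}, {"x": 0, "y": 0.0065, "z": -0.003, "roll": -0.11, "fingers": 0}])

```text
clock: 14.33
eef_pos: [0.5837, 0.0201, 0.2064]
tool_rot: [0.333, 0.601, -0.409, 0.601]
ft_force: [1.6, -5.6, -2.0]
grip_width: 0.0001
```

```bash
python3 st.py; python3 red.py
```

```text
t 14.33 p [0.5837 0.0201 0.2064] r 0.0591 phi -1.139 zyaw -1.104 phi-zy -0.035 tilt -0.9943
j [ 0.079  0.471  0.268  1.431 -0.086  1.188] F [ 1.6 -5.6 -2. ] w 0.0001 Ftool [ 2.4 -0.8  5.6]
to centre in tool [-0.0035  0.0018 -0.059 ]
toolx [-0.055 -0.091 -0.994]
('scene', 24, 'r 0.036 angle past pointer (mod 2pi) 2.092')
```

Emit:
arm_command(motion=[{"x": 0.0004, "y": 0.0065, "z": -0.003, "roll": -0.11, "fingers": 0}, {"x": 0.0004, "y": 0.0065, "z": -0.003, "roll": -0.11, "fingers": 0}, {"x": 0.0004, "y": 0.0065, "z": -0.003, "roll": -0.11, "fingers": 0}, {"x": 0.0004, "y": 0.0065, "z": -0.003, "roll": -0.11, "fingers": 0}, {"x": 0.0004, "y": 0.0065, "z": -0.003, "roll": -0.12, "fingers": 0}, {"x": 0, "y": 0.0065, "z": -0.003, "roll": -0.12, "fingers": 0}, {"x": 0, "y": 0.0065, "z": -0.003, "roll": -0.12, "fingers": 0}, {"x": 0, "y": 0.0065, "z": -0.003, "roll": -0.12, "fingers": 0}, {"x": 0, "y": 0.0065, "z": -0.003, "roll": -0.12, "fingers": 0}, {"x": 0, "y": 0.0065, "z": -0.003, "roll": -0.12, "fingers": 0}, {"x": 0, "y": 0.0065, "z": -0.003, "roll": -0.12, "fingers": 0}])

```text
clock: 15.3
eef_pos: [0.6133, 0.0852, 0.2065]
tool_rot: [-0.12, 0.71, 0.041, 0.692]
ft_force: [5.2, 0.5, -3.0]
grip_width: 0.0002
```

```bash
python3 st.py; python3 red.py
```

```text
t 15.3 p [0.6133 0.0852 0.2065] r 0.0555 phi 0.208 zyaw 0.226 phi-zy -0.018 tilt -0.9934
j [ 0.192  0.52   0.348  1.432 -0.11  -0.034] F [ 5.2  0.5 -3. ] w 0.0002 Ftool [ 2.8 -0.4  5.3]
to centre in tool [ 0.002   0.0012 -0.0555]
toolx [-0.013 -0.114 -0.993]
('scene', 9, 'r 0.022 angle past pointer (mod 2pi) 3.377')
```

Emit:
arm_command(motion=[{"x": 0.0003, "y": 0.0065, "z": -0.003, "roll": -0.12, "fingers": 0}, {"x": 0.0003, "y": 0.0065, "z": -0.003, "roll": -0.12, "fingers": 0}, {"x": 0.0003, "y": 0.0065, "z": -0.003, "roll": -0.12, "fingers": 0}, {"x": 0.0003, "y": 0.0065, "z": -0.003, "roll": -0.12, "fingers": 0}, {"x": 0.0003, "y": 0.0065, "z": -0.003, "roll": -0.12, "fingers": 0}, {"x": 0, "y": 0.0065, "z": -0.003, "roll": -0.12, "fingers": 0}, {"x": 0, "y": 0.0065, "z": -0.003, "roll": -0.12, "fingers": 0}, {"x": 0, "y": 0.0065, "z": -0.003, "roll": -0.12, "fingers": 0}, {"x": 0, "y": 0.0065, "z": -0.003, "roll": -0.12, "fingers": 0}, {"x": 0, "y": 0.0065, "z": -0.003, "roll": -0.12, "fingers": 0}])

```text
clock: 16.18
eef_pos: [0.567, 0.1293, 0.207]
tool_rot: [-0.499, 0.539, 0.446, 0.512]
ft_force: [2.0, 6.6, -5.2]
grip_width: 0.0004
```

```bash
python3 st.py; python3 red.py
```

```text
t 16.18 p [0.567  0.1293 0.207 ] r 0.0561 phi 1.428 zyaw 1.464 phi-zy -0.036 tilt -0.9965
j [ 0.268  0.413  0.182  1.34  -0.084 -1.197] F [ 2.   6.6 -5.2] w 0.0004 Ftool [ 4.7 -1.2  7.1]
to centre in tool [ 0.0043  0.0022 -0.0559]
toolx [ 0.023 -0.081 -0.996]
('scene', 0, None)
```

Emit:
arm_command(motion=[{"x": 0.0003, "y": 0.0065, "z": -0.003, "roll": -0.11, "fingers": 0}, {"x": 0.0003, "y": 0.0065, "z": -0.003, "roll": -0.11, "fingers": 0}, {"x": 0.0003, "y": 0.0065, "z": -0.003, "roll": -0.11, "fingers": 0}, {"x": 0.0003, "y": 0.0065, "z": -0.003, "roll": -0.11, "fingers": 0}, {"x": 0.0003, "y": 0.0065, "z": -0.003, "roll": -0.11, "fingers": 0}, {"x": 0, "y": 0.0065, "z": -0.003, "roll": -0.11, "fingers": 0}, {"x": 0, "y": 0.0065, "z": -0.003, "roll": -0.11, "fingers": 0}, {"x": 0, "y": 0.0065, "z": -0.003, "roll": -0.11, "fingers": 0}])

```text
clock: 16.9
eef_pos: [0.5181, 0.1161, 0.2079]
tool_rot: [0.665, -0.27, -0.651, -0.249]
ft_force: [-3.4, 7.1, -2.2]
grip_width: 0.0
```

```bash
python3 st.py; python3 red.py;python3 pic.py b6
```

```text
t 16.9 p [0.5181 0.1161 0.2079] r 0.0588 phi 2.339 zyaw 2.39 phi-zy -0.051 tilt -0.9994
j [ 0.241  0.313  0.041  1.3   -0.036 -2.149] F [-3.4  7.1 -2.2] w 0.0 Ftool [ 2.  -2.9  7.4]
to centre in tool [ 0.0018  0.003  -0.0587]
toolx [ 0.008 -0.035 -0.999]
('scene', 25, 'r 0.035 angle past pointer (mod 2pi) 5.665')
```

View pics/b6.png

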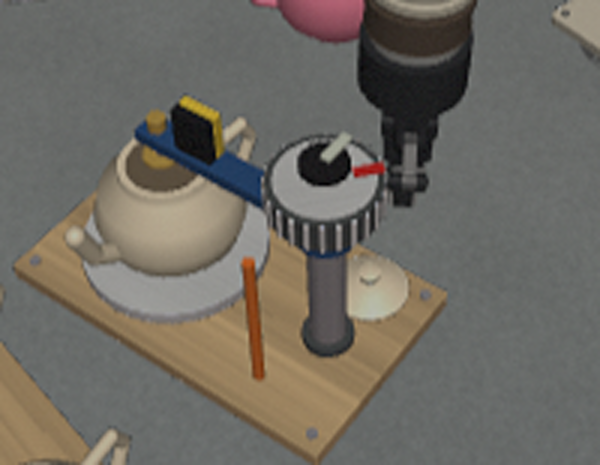

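Emit:
arm_command(motion=[{"x": 0, "y": 0.0065, "z": -0.003, "roll": -0.1, "fingers": 0}, {"x": 0, "y": 0.0065, "z": -0.003, "roll": -0.1, "fingers": 0}, {"x": 0, "y": 0.0065, "z": -0.003, "roll": -0.1, "fingers": 0}, {"x": 0, "y": 0.0065, "z": -0.003, "roll": -0.1, "fingers": 0}, {"x": 0, "y": 0.005, "z": -0.003, "roll": -0.08, "fingers": 0}])

```text
clock: 17.42
eef_pos: [0.501, 0.0904, 0.2086]
tool_rot: [-0.694, 0.098, 0.708, 0.084]
ft_force: [-5.9, 3.1, -0.7]
grip_width: -0.0003
```

```bash
python3 st.py; python3 red.py;python3 pic.py b7
```

```text
t 17.42 p [0.501  0.0904 0.2086] r 0.0603 phi 2.863 zyaw 2.883 phi-zy -0.02 tilt -0.9996
j [ 0.187  0.289  0.01   1.316 -0.013 -2.697] F [-5.9  3.1 -0.7] w -0.0003 Ftool [ 0.7 -1.5  6.5]
to centre in tool [-0.001   0.0012 -0.0603]
toolx [-0.022 -0.018 -1.   ]
('scene', 20, 'r 0.039 angle past pointer (mod 2pi) 6.169')
```

View pics/b7.png

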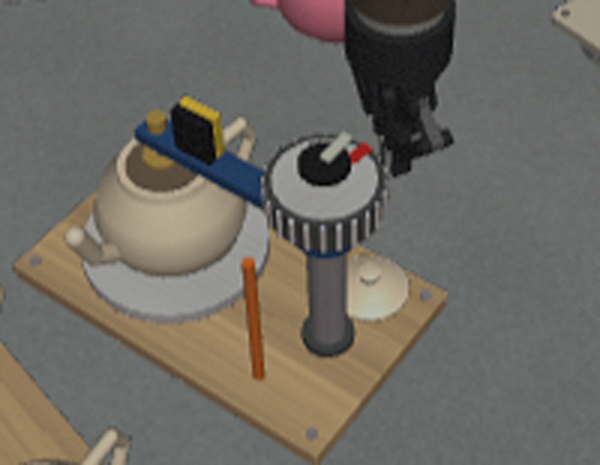

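Emit:
arm_command(motion=[{"x": 0, "y": 0.006, "z": -0.003, "roll": -0.06, "fingers": 0}, {"x": 0, "y": 0.001, "z": -0.001, "roll": 0, "fingers": 0}, {"x": 0, "y": 0, "z": 0.002, "roll": 0, "fingers": 0}, {"x": 0, "y": 0, "z": 0.01, "roll": 0, "fingers": 0}, {"x": 0, "y": 0, "z": 0.015, "roll": 0, "fingers": 0}, {"x": -0.02, "y": 0, "z": 0.02, "roll": 0, "fingers": 0}, {"x": -0.03, "y": 0, "z": 0.02, "roll": 0, "fingers": 0}])

```text
clock: 18.1
eef_pos: [0.4331, 0.0978, 0.2582]
tool_rot: [-0.691, 0.085, 0.715, 0.068]
ft_force: [0.5, 0.6, 0.6]
grip_width: 0.0003
```

```bash
python3 st.py; python3 red.py t;python3 pic.py b8; python3 - <<'E'
from h import *
c=camera("top");print(proj(c,[.559,.0738,.23]));a=c["frame"][150:260,250:410,::-1]; cv2.imwrite("pics/b8t.png",cv2.resize(a,None,fx=5,fy=5,interpolation=cv2.INTER_CUBIC))
E
```

```text
t 18.1 p [0.4331 0.0978 0.2582] r 0.1282 phi 2.954 zyaw 2.924 phi-zy 0.029 tilt -0.9992
j [ 0.229  0.151 -0.038  1.422 -0.01  -2.696] F [0.5 0.6 0.6] w 0.0003 Ftool [-0.7 -0.7 -0.4]
to centre in tool [-0.0041 -0.0036 -0.1281]
toolx [-0.036 -0.019 -0.999]
('scene', 20, 'r 0.041 angle past pointer (mod 2pi) 0.026')
('top', 16, 'r 0.036 angle past pointer (mod 2pi) 6.212')
[[294.30577853 199.49912654]]
```

View pics/b8.png

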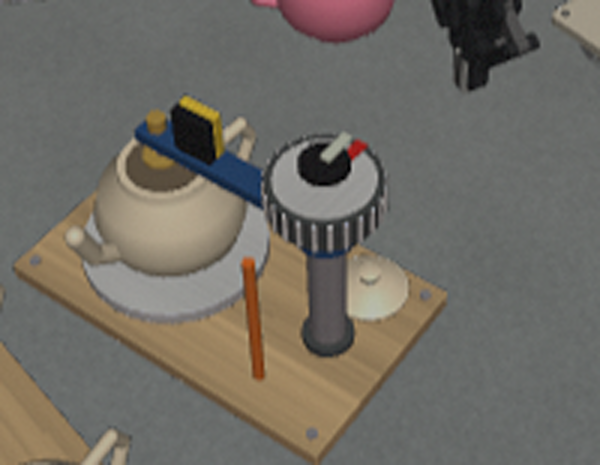

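View pics/b8t.png

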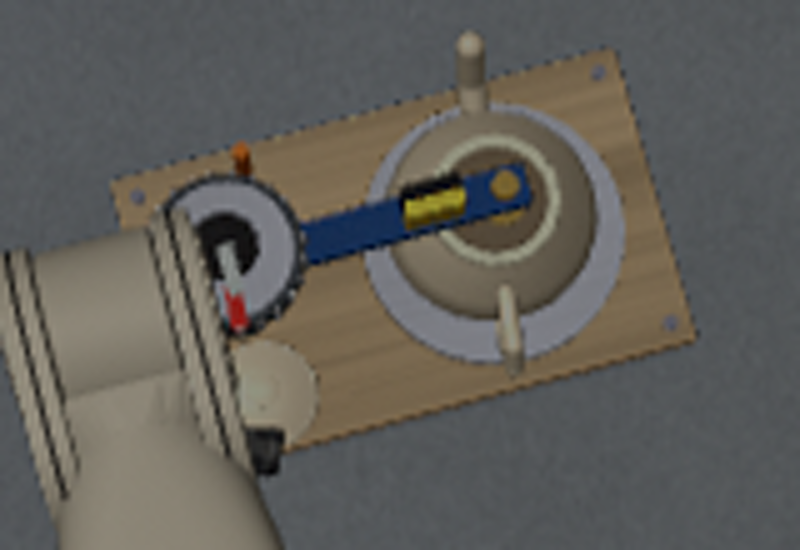

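Emit:
arm_command(motion=[{"x": 0, "y": 0, "z": 0, "roll": 0.125, "fingers": 0}, {"x": 0, "y": 0, "z": 0, "roll": 0.125, "fingers": 0}, {"x": 0, "y": 0, "z": 0, "roll": 0.125, "fingers": 0}, {"x": 0, "y": 0, "z": 0, "roll": 0.125, "fingers": 0}, {"x": 0, "y": 0, "z": 0, "roll": 0.125, "fingers": 0}, {"x": 0, "y": 0, "z": 0, "roll": 0.125, "fingers": 0}, {"x": 0, "y": 0, "z": 0, "roll": 0.125, "fingers": 0}, {"x": 0, "y": 0, "z": 0, "roll": 0.125, "fingers": 0}, {"x": 0, "y": 0, "z": 0, "roll": 0.125, "fingers": 0}, {"x": 0, "y": 0, "z": 0, "roll": 0.125, "fingers": 0}, {"x": 0, "y": 0, "z": 0, "roll": 0.125, "fingers": 0}, {"x": 0, "y": 0, "z": 0, "roll": 0.125, "fingers": 0}, {"x": 0, "y": 0, "z": 0, "roll": 0.125, "fingers": 0}, {"x": 0, "y": 0, "z": 0, "roll": 0.125, "fingers": 0}, {"x": 0, "y": 0, "z": 0, "roll": 0.125, "fingers": 0}, {"x": 0, "y": 0, "z": 0, "roll": 0.125, "fingers": 0}, {"x": 0, "y": 0, "z": 0, "roll": 0.125, "fingers": 0}, {"x": 0, "y": 0, "z": 0, "roll": 0.125, "fingers": 0}, {"x": 0, "y": 0, "z": 0, "roll": 0.125, "fingers": 0}, {"x": 0, "y": 0, "z": 0, "roll": 0.125, "fingers": 0}])

```text
clock: 19.97
eef_pos: [0.4366, 0.0953, 0.2401]
tool_rot: [-0.153, 0.71, 0.142, 0.672]
ft_force: [0.6, -0.1, 0.4]
grip_width: -0.0001
```

Emit:
arm_command(motion=[{"x": 0, "y": 0, "z": 0, "roll": 0.125, "fingers": 0}, {"x": 0, "y": 0, "z": 0, "roll": 0.06, "fingers": 0}, {"x": 0, "y": -0.03, "z": 0.006, "roll": 0, "fingers": 0}, {"x": 0, "y": -0.03, "z": 0.006, "roll": 0, "fingers": 0}, {"x": 0, "y": -0.03, "z": 0.006, "roll": 0, "fingers": 0}, {"x": 0, "y": -0.03, "z": 0.006, "roll": 0, "fingers": 0}, {"x": 0, "y": -0.03, "z": 0.006, "roll": 0, "fingers": 0}, {"x": 0, "y": -0.03, "z": 0.006, "roll": 0, "fingers": 0}, {"x": 0, "y": 0, "z": 0, "roll": 0, "fingers": 0}])

```text
clock: 20.72
eef_pos: [0.5152, -0.0785, 0.2294]
tool_rot: [-0.087, 0.724, 0.072, 0.68]
ft_force: [0.3, 1.1, -0.6]
grip_width: 0.0001
```

```bash
cat >> st.py <<'E'
import sys
if len(sys.argv)>1:
    a=float(sys.argv[1]); th=-np.pi/2+.237+a; u=np.array([np.cos(th),np.sin(th)]); x=np.array([-u[1],u[0]])
    q=C+.125*u-.021*x; print("to paddle contact, tool:",(M.T@np.r_[q-p[:2],0]).round(4),"paddle yaw",th+np.pi/2)
E
python3 st.py 0
```

```text
t 20.72 p [ 0.5152 -0.0785  0.2294] r 0.1585 phi -1.851 zyaw 0.225 phi-zy -2.075 tilt -0.9978
j [-0.131  0.329  0.118  1.416 -0.036 -0.355] F [ 0.3  1.1 -0.6] w 0.0001 Ftool [0.6 1.  0.6]
to centre in tool [-0.0069  0.1387  0.0764]
toolx [-0.06  -0.028 -0.998]
to paddle contact, tool: [-0.0039  0.0135  0.057 ] paddle yaw 0.2370000000000001
```

Emit:
arm_command(motion=[{"x": 0.01, "y": 0.007, "z": 0.005, "roll": 0, "fingers": 0}, {"x": 0.012, "y": 0.007, "z": 0.01, "roll": 0, "fingers": 0}, {"x": 0, "y": 0, "z": 0.015, "roll": 0, "fingers": 0}, {"x": 0, "y": 0, "z": 0.01, "roll": 0, "fingers": 0}, {"x": -0.001, "y": 0, "z": 0, "roll": 0, "fingers": 0}])

```text
clock: 21.13
eef_pos: [0.5501, -0.0594, 0.1985]
tool_rot: [-0.082, 0.728, 0.068, 0.678]
ft_force: [0.5, -0.0, 0.3]
grip_width: 0.0007
```

```bash
python3 st.py 0; python3 pic.py c1;python3 - <<'E'
from h import *
c=camera("top");a=c["frame"][150:260,250:410,::-1]; cv2.imwrite("pics/c1t.png",cv2.resize(a,None,fx=5,fy=5,interpolation=cv2.INTER_CUBIC))
E
```

```text
t 21.13 p [ 0.5501 -0.0594  0.1985] r 0.1335 phi -1.637 zyaw 0.212 phi-zy -1.849 tilt -0.9973
j [-0.089  0.415  0.163  1.384 -0.033 -0.301] F [ 0.5 -0.   0.3] w 0.0007 Ftool [-0.3 -0.2  0.5]
to centre in tool [-0.0042  0.1283  0.0366]
toolx [-0.068 -0.027 -0.997]
to paddle contact, tool: [-0.0014  0.0028  0.0188] paddle yaw 0.2370000000000001
```

View pics/c1.png

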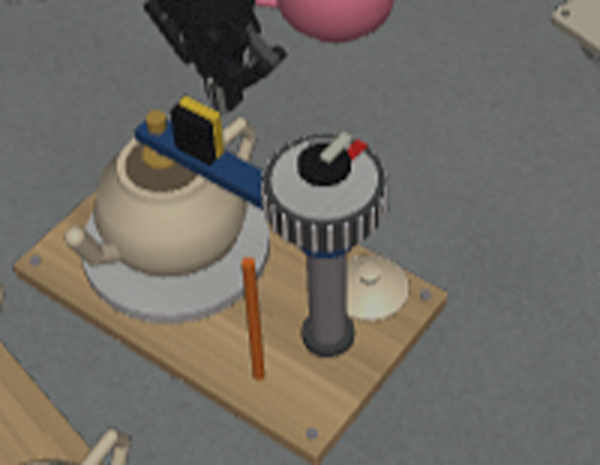

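View pics/c1t.png

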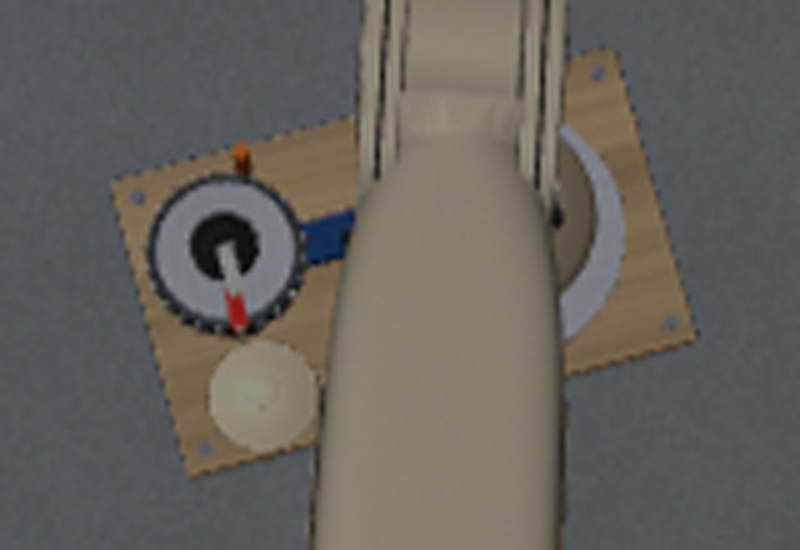

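Emit:
arm_command(motion=[{"x": -0.001, "y": 0.001, "z": 0.008, "roll": 0, "fingers": 0}, {"x": -0.001, "y": 0.001, "z": 0.007, "roll": 0, "fingers": 0}, {"x": -0.001, "y": 0.0005, "z": 0.007, "roll": -0.06, "fingers": 0}, {"x": -0.0005, "y": 0.0005, "z": 0.007, "roll": -0.06, "fingers": 0}, {"x": -0.0005, "y": 0.0005, "z": 0.007, "roll": -0.06, "fingers": 0}, {"x": -0.0005, "y": 0.0005, "z": 0.007, "roll": -0.06, "fingers": 0}])

```text
clock: 21.73
eef_pos: [0.5888, -0.0462, 0.2031]
tool_rot: [-0.167, 0.715, 0.155, 0.661]
ft_force: [-1.5, -1.5, -0.1]
grip_width: 0.0001
```

```bash
python3 st.py 0.1; python3 pic.py c2
```

```text
t 21.73 p [ 0.5888 -0.0462  0.2031] r 0.1237 phi -1.327 zyaw 0.459 phi-zy -1.786 tilt -0.9969
j [-0.059  0.492  0.295  1.443 -0.038 -0.517] F [-1.5 -1.5 -0.1] w 0.0001 Ftool [ 0.3 -0.7 -2. ]
to centre in tool [-0.0019  0.1208  0.0264]
toolx [-0.071 -0.034 -0.997]
to paddle contact, tool: [ 0.0008 -0.0007 -0.0096] paddle yaw 0.3370000000000002
```

View pics/c2.png

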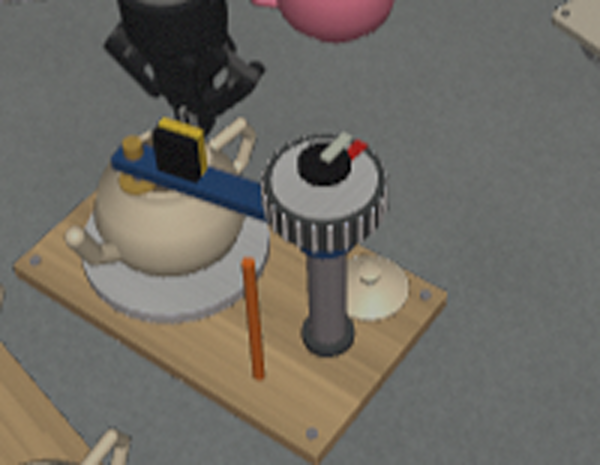

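Emit:
arm_command(motion=[{"x": 0, "y": 0, "z": 0.007, "roll": -0.05, "fingers": 0}, {"x": 0, "y": 0, "z": 0.007, "roll": -0.05, "fingers": 0}, {"x": 0, "y": 0, "z": 0.007, "roll": -0.05, "fingers": 0}, {"x": 0, "y": 0, "z": 0.007, "roll": -0.05, "fingers": 0}, {"x": 0, "y": 0, "z": 0.007, "roll": -0.055, "fingers": 0}, {"x": 0, "y": 0, "z": 0.007, "roll": -0.055, "fingers": 0}, {"x": 0, "y": 0, "z": 0.007, "roll": -0.055, "fingers": 0}])

```text
clock: 22.37
eef_pos: [0.631, -0.0232, 0.2028]
tool_rot: [-0.289, 0.675, 0.279, 0.619]
ft_force: [-0.6, -2.2, 0.2]
grip_width: -0.0003
```

```bash
python3 st.py 0.5; python3 red.py; python3 pic.py c3
```

```text
t 22.37 p [ 0.631  -0.0232  0.2028] r 0.1208 phi -0.932 zyaw 0.829 phi-zy -1.76 tilt -0.9967
j [-0.015  0.579  0.437  1.497 -0.046 -0.841] F [-0.6 -2.2  0.2] w -0.0003 Ftool [-0.1 -1.  -2.1]
to centre in tool [0.0005 0.1187 0.0227]
toolx [-0.068 -0.045 -0.997]
to paddle contact, tool: [ 0.0007 -0.0039 -0.0095] paddle yaw 0.7370000000000001
('scene', 20, 'r 0.041 angle past pointer (mod 2pi) 0.026')
```

View pics/c3.png

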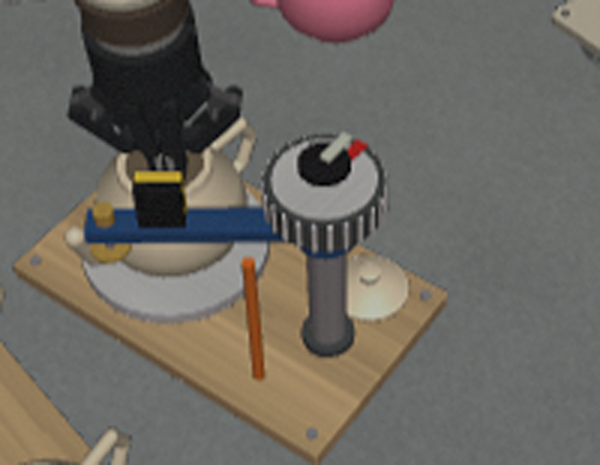

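Emit:
arm_command(motion=[{"x": 0, "y": -0.0005, "z": 0.007, "roll": -0.05, "fingers": 0}, {"x": 0, "y": -0.0005, "z": 0.007, "roll": -0.05, "fingers": 0}, {"x": 0, "y": -0.0005, "z": 0.007, "roll": -0.05, "fingers": 0}, {"x": 0, "y": -0.0005, "z": 0.007, "roll": -0.05, "fingers": 0}, {"x": 0, "y": 0, "z": 0.006, "roll": -0.05, "fingers": 0}, {"x": 0, "y": 0, "z": 0.005, "roll": -0.05, "fingers": 0}])

```text
clock: 22.97
eef_pos: [0.6548, 0.0041, 0.2025]
tool_rot: [-0.378, 0.628, 0.373, 0.569]
ft_force: [0.9, -2.5, -0.1]
grip_width: -0.0
```

```bash
python3 st.py 0.9; python3 red.py; python3 pic.py c4
```

```text
t 22.97 p [0.6548 0.0041 0.2025] r 0.1184 phi -0.629 zyaw 1.122 phi-zy -1.751 tilt -0.9966
j [ 0.028  0.633  0.531  1.536 -0.047 -1.09 ] F [ 0.9 -2.5 -0.1] w -0.0 Ftool [ 0.2 -1.9 -1.9]
to centre in tool [0.0029 0.1165 0.0212]
toolx [-0.066 -0.049 -0.997]
to paddle contact, tool: [-0.0005 -0.0088  0.0021] paddle yaw 1.137
('scene', 20, 'r 0.041 angle past pointer (mod 2pi) 0.026')
```

View pics/c4.png

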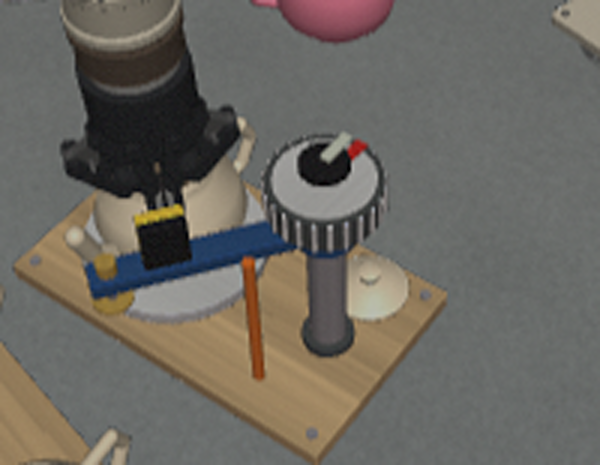

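Emit:
arm_command(motion=[{"x": 0, "y": -0.001, "z": 0.005, "roll": -0.03, "fingers": 0}, {"x": 0, "y": -0.001, "z": 0.005, "roll": -0.02, "fingers": 0}, {"x": 0, "y": 0, "z": 0.004, "roll": 0, "fingers": 0}, {"x": 0, "y": 0, "z": 0.004, "roll": 0, "fingers": 0}])

```text
clock: 23.4
eef_pos: [0.6572, 0.0088, 0.2025]
tool_rot: [-0.392, 0.628, 0.382, 0.553]
ft_force: [-4.3, -9.8, 2.7]
grip_width: 0.0002
```

```bash
python3 st.py 0.95; python3 red.py; python3 pic.py c5
```

```text
t 23.4 p [0.6572 0.0088 0.2025] r 0.1178 phi -0.585 zyaw 1.163 phi-zy -1.747 tilt -0.9944
j [ 0.044  0.654  0.565  1.565 -0.066 -1.114] F [-4.3 -9.8  2.7] w 0.0002 Ftool [ -1.7   0.1 -10.9]
to centre in tool [0.0034 0.1159 0.0206]
toolx [-0.08  -0.069 -0.994]
to paddle contact, tool: [-0.0007 -0.0095  0.0027] paddle yaw 1.187
('scene', 20, 'r 0.041 angle past pointer (mod 2pi) 0.026')
```

View pics/c5.png

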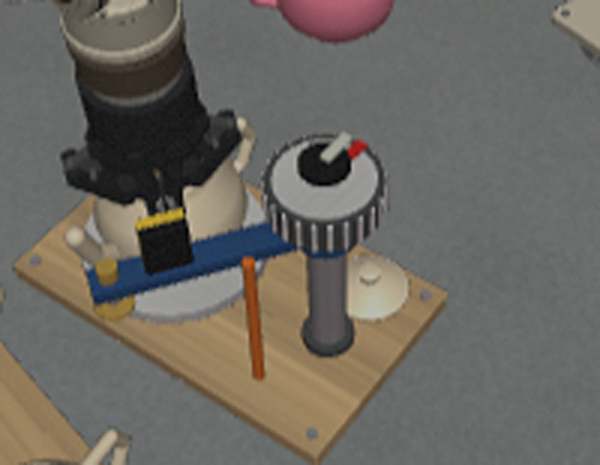

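Emit:
arm_command(motion=[{"x": 0, "y": 0, "z": 0.004, "roll": 0, "fingers": 0}, {"x": 0, "y": 0, "z": 0.003, "roll": 0, "fingers": 0}, {"x": 0, "y": 0, "z": -0.004, "roll": 0, "fingers": 0}, {"x": 0, "y": 0, "z": -0.012, "roll": 0, "fingers": 0}, {"x": -0.01, "y": 0, "z": -0.012, "roll": 0, "fingers": 0}, {"x": -0.04, "y": 0, "z": 0, "roll": 0, "fingers": 0}, {"x": -0.04, "y": 0, "z": 0, "roll": 0, "fingers": 0}, {"x": 0, "y": -0.03, "z": -0.03, "roll": 0, "fingers": 0}, {"x": 0, "y": -0.03, "z": -0.03, "roll": 0, "fingers": 0}, {"x": 0, "y": -0.03, "z": -0.03, "roll": 0, "fingers": 0}, {"x": 0, "y": -0.03, "z": -0.03, "roll": 0, "fingers": 0}, {"x": 0, "y": 0, "z": 0, "roll": 0, "fingers": 0}, {"x": 0, "y": 0, "z": 0, "roll": 0, "fingers": 0}])

```text
clock: 24.58
eef_pos: [0.6923, -0.1712, 0.2958]
tool_rot: [-0.387, 0.635, 0.384, 0.547]
ft_force: [0.3, -0.2, 0.2]
grip_width: -0.0002
```

```bash
python3 st.py; python3 red.py t; python3 pic.py d1;python3 - <<'E'
from h import *
c=camera("top");a=c["frame"][150:260,250:410,::-1]; cv2.imwrite("pics/d1t.png",cv2.resize(a,None,fx=5,fy=5,interpolation=cv2.INTER_CUBIC))
E
```

```text
t 24.58 p [ 0.6923 -0.1712  0.2958] r 0.2789 phi -1.072 zyaw 1.161 phi-zy -2.233 tilt -0.9921
j [-0.204  0.898  1.269  2.029 -0.091 -1.357] F [ 0.3 -0.2  0.2] w -0.0002 Ftool [-0.2 -0.4 -0.1]
to centre in tool [-0.0039  0.2207  0.1705]
toolx [-0.103 -0.072 -0.992]
('scene', 20, 'r 0.041 angle past pointer (mod 2pi) 0.026')
('top', 16, 'r 0.036 angle past pointer (mod 2pi) 6.212')
```

View pics/d1.png

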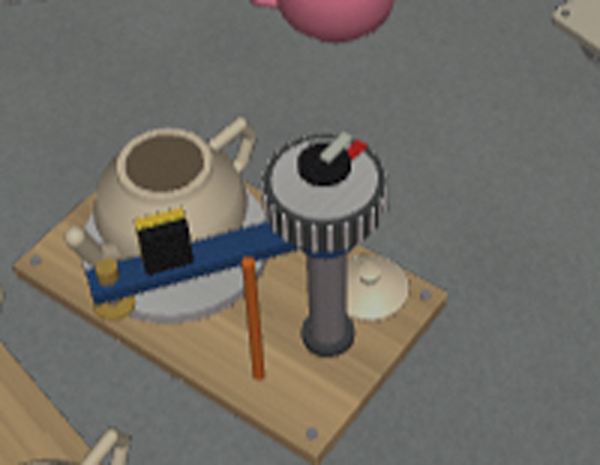

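View pics/d1t.png

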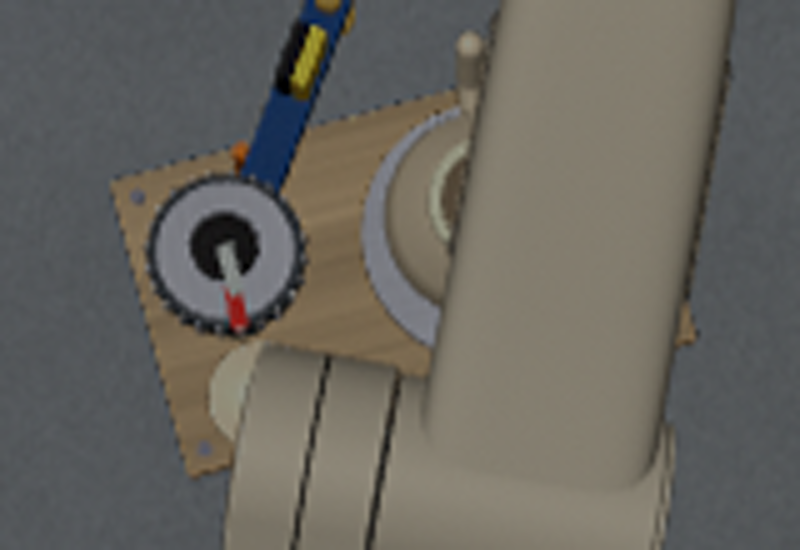

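```bash
python3 - <<'E'
from h import *
c=camera("top");s=camera("scene");C=np.array([.559,.0738])
q=cast(c,(250+(301-2)/5,150+(58-2)/5),.215)[:2]-C; print(np.hypot(*q),np.arctan2(q[1],q[0])+np.pi/2-.237)
q=cast(s,(190+(107-1)/3,190+(263-1)/3),.192)[:2]-C; print("nut",np.hypot(*q),np.arctan2(q[1],q[0])+np.pi/2-.237)
E
```

```text
0.12451019050506808 0.9437062148339163
nut 0.16831772503314385 0.9239607031599332
```

The arm measures about 0.94 rad, the ring is in line with the pointer, and the robot is clear, so I'm handing it in.

```bash
python3 -c "
from workcell import job_done;print(job_done())"
```

```text
the job is handed in; nothing more can be done
None
```

I rolled the ring anticlockwise with the shut fingertips, in two long strokes round the rim. It went from about 1.9 rad to two full turns, and I left the red line at the pointer. I then pushed the paddle on its yellow side until the arm met the stop rod, where the push force rose to about 11 N, and backed clear. The job is handed in at about 24.7 s of the 69 s allowed; no verdict is reported.

Last checks:
- **Ring:** the red line is within 0.1 rad of the pointer. The two cameras differ slightly, +0.03 rad in the scene view and -0.07 rad in the top view; both are well inside the 0.4 rad limit.
- **Gauge arm:** 0.94 rad from the paddle in the top view and 0.92 rad from the nut in the scene view, against 0.95 at the stop and a minimum of 0.88.
- **Teapot and lid:** both look where they were in the pictures; I did not measure any shift. I did not check the other bystanders again at the end, but the arm never worked near them.
- **Robot:** touching nothing, with the measured force near zero.

On the way, the finger lost contact with the rim once early in the first stroke. I pressed harder and carried on. The tool also tilted by up to about 0.12 rad under the side load, with no effect that I could see.

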